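# Seat the ball vise in the inspection stand, facing the camera

### The job

A small circuit board is clamped in the ball vise that is parked on a roll of packing tape. Set the vise's ball in the cup of the inspection stand, tipped so that the board squarely faces the stand's slanted camera, bed it fully home with a light push of about 10 newtons before you let go, and leave it there like that. Do not drop it or press hard, do not knock the camera arm, and leave the other things on the bench where they are.

Things in the scene. Friction and masses are not known exactly. Their poses are not given: they have to be found in the camera images.
- vise_ball (a point): Centre of the ball vise's steel ball, 90 mm diameter; the vise's centre of mass lies close to it. z points out through the middle of the board (the board faces along +z), x runs along the vise from jaw to jaw, y across it. The vise is loose, 0.5 to 0.8 kg. At the start it stands upright, its ball resting in the core of the tape roll, centre 72 mm above the bench; its yaw varies.
- vise_block (a point): Point 62 mm along z from vise_ball, in the block above the ball; same axes. The block reaches from 37 to 70 mm: 48 mm long in x, 36 mm wide in y, its sides at y = +-18 mm flat and parallel: grip across y here, the tool leaning to either x side if wanted. Above it, to 86 mm, the jaws and the board (face at 82 mm) are only 26 mm wide. A screw knob 18 mm wide sticks out to x = 46 mm, at 50 mm.
- cup_seat (a point): Where the ball's centre lies when home in the stand's cup, 80 mm above the bench. x points level to the side where the camera hangs, z up. The cup is a rigid 45 degree cone with a thin rubber face, mouth 95 mm wide, rim 16 mm below this point, outside 110 mm wide. It centres the ball by itself; the ball can sit in it tipped at any angle and stays as left, by friction.
- camera_lens (a point): Middle of the lens front. z points along the optical axis away from the cup, back into the camera; the axis passes through cup_seat, 360 mm away, and leans 35 to 44 degrees from vertical to the +x side of cup_seat (differs each time). The board faces the camera squarely when the vise's z is parallel to this z. A ring light 76 mm wide surrounds the lens.
- camera_arm: Camera arm, hinged on the stand's post about the level y line through cup_seat and clamped stiffly at its slant; not to be knocked. Origin at cup_seat, z along the optical axis. Lens and camera (62 mm wide) run 210 mm back from camera_lens along z; a flat arm 32 mm wide joins them to the post, in the plane y = -152 to -166 mm.
- stand: The inspection stand, fixed; origin on the bench under the cup's centre, axes as cup_seat. A white plate 16 mm thick from -80 to 120 mm in x and -215 to 75 mm in y carries the cup and, at y = -168 to -250 mm, a pivot post with clamp knob, 110 mm high.
- vise: The ball vise as a whole, 131 mm tall (ball, block, jaws, board); same origin and axes as vise_ball.
- tape_roll: Roll of brown packing tape lying flat under the vise, loose, 110 mm outside, 76 mm bore, 48 mm high; origin at the middle of its underside. The parked ball's centre is 72 mm above the bench. May be shifted.
- spare_tape: Bystander: a second such roll lying flat, 110 mm wide, 48 mm high, with nothing on it; origin at the middle of its underside.
- reel: Bystander: component reel lying flat, 180 mm diameter, 14 mm thick; origin at the middle of its underside.
- wash_bottle: Bystander: white wash bottle standing, 60 mm diameter, 150 mm high with a thin spout to 185 mm; origin at the middle of its underside.
- small_carton: Bystander: small open carton 120 x 160 x 70 mm; origin at the middle of its underside.
- screwdriver: Bystander: screwdriver lying on the bench, 200 mm long along x.
- caliper: Bystander: caliper lying flat, 230 mm long along x, up to 70 mm wide, 12 mm high.
- parts_jar: Bystander: jar with lid, 68 mm diameter, 85 mm high; origin at the middle of its underside.
There are look-alikes about, which are no part of the job. What is shaped like the vise but blue or yellow is not meant.

How it is judged:
By the outcome, as a careful person would: the job done as asked, in the order asked, and still so for the second after the job is handed in, with the robot touching nothing.
It also fails if it takes over 45 s, if anything falls off the work surface, if the arm or the gripper's body presses on something with over 40 N, if the wrist force passes 120 N, or if a joint passes its speed limit or range.

### The arm

A 7-joint arm with a two-finger parallel gripper is mounted at the origin on the work surface. World frame = base frame: x ahead of the robot, y to its left, z up, the work surface at z = 0. Lengths are in m, angles in rad, forces in N, time in s.
With the tool pointing down it reaches from about 0.4 to 0.875 m from the base axis. Payload 4.4 kg.
Tool frame: the origin (TCP) lies between the finger pads; the fingertips stand 25 mm ahead of it and the grasp point (between the pads) lies 6 mm ahead of it; z points along the fingers, y is the direction in which the jaws open and shut (so a half turn about z gives the same grasp; the last joint's range is limited). The gripper opens to 85 mm and grips with 20 to 120 N. Pads are 22 mm wide; open, the fingers measure 114 mm over their backs; the gripper's body (76 mm by 85 mm) begins 54 mm behind the grasp point. The pads swing forward as they close: fully open they stand 13 mm farther back than shut.
Start: joints at [-1.204, 0.628, 0.038, 1.517, -0.027, 0.996, -0.02], TCP at [0.273, 0.59, 0.256] pointing down, gripper open.
Joint ranges: [-3.06, 3.06], [-0.37, 2.12], [-1.25, 1.32], [0.18, 2.47], [-1.1, 4.24], [0.23, 1.98], [-2.94, 2.94]. Speed limits (rad/s): [2.57, 2.57, 3.14, 3.14, 3.14, 3.14, 3.14].

### API

Orientations are given as a rotation vector (axis times angle).
In Python, from bench import r, eyes, telemetry gives the robot as it stands. Calls block until the motion is done:
- r.reach(position, orientation): joint-space move of the TCP to a pose.
- r.line_to(position, orientation=None, rate=0.15): straight line of the TCP; orientation=None keeps the orientation; rate is the mean speed in m/s.
- r.move_joints(angles): joint-space move.
- r.set_gripper(opening): finger opening in m; the grip force is fixed at half the most; returns when the fingers have stopped.
- r.wait(seconds).
- r.solve_ik(position, orientation): joint angles nearest the present ones, or None.
- eyes.get_image(name): name is "side" or "top"; returns (picture, depth): 420x560x3 uint8, red, green, blue; 420x560 float32, m along the optical axis (not along the pixel's ray), 0 where there is no reading.
- eyes.get_calibration(name): a dict with "intrinsics" (3x3 intrinsics, pixels), "k1" (the pictures are not rectified: a ray, as slopes to the right and down, at radius r is drawn at 1 + k1 r^2 times it, then the intrinsics apply), "rvec" (rotation vector, rad) and "tvec" (3), from world to camera coordinates, as OpenCV has them. Camera axes: x right, y down, z forward; pixel columns grow to the right and rows downward; lengths in m; the calibration is good to about 2 mm. A picture is of the moment at which its call begins. get_calibration takes no time and is no camera call.
A pose or a line that the arm cannot do raises r.IKError and nothing moves.
- r.sign_off(): hands the job in, once; it reports no verdict.
Readings, each from a call of its own:
- telemetry.get_clock(): time.
- telemetry.get_q(): joint angles.
- telemetry.get_qd(): joint speeds.
- telemetry.get_tau(): joint torques, N m.
- telemetry.get_eef_pos(): TCP position.
- telemetry.get_tool_rot(): TCP orientation.
- telemetry.get_contact_force(): force on the tool from outside, world axes, zero at the start.
- telemetry.get_torque(): the same for the moment, N m.
- telemetry.get_opening(): finger opening in m.
Only numpy, scipy, OpenCV 4.12 (cv2) and the standard library are available. Lean on these libraries where they do the work, as an engineer would, in place of code of your own. Each camera call takes 0.05 s, during which the arm holds its last target.

## Working session

There is one attempt and no reset: what is moved stays moved. The work goes in short steps, each a Python script; the robot and the scene stay as the last script left them, time stands still between calls to the robot, and variables do not carry over. Pictures are saved under pics/ and viewed, and the job is handed in when it is done.

```bash
mkdir -p pics; ls; python3 - <<'E'
from bench import r, eyes, telemetry
import cv2,numpy as np
for n in("side","top"):
    p,d=eyes.get_image(n); cv2.imwrite(f"pics/{n}0.png",p[:,:,::-1]); np.save(f"{n}0.npy",d); np.save(f"{n}0p.npy",p)
    c=eyes.get_calibration(n); print(n,c)
    R=cv2.Rodrigues(np.array(c["rvec"]))[0]; print(-R.T@np.array(c["tvec"]).ravel(), (d>0).mean())
print(telemetry.get_clock(),telemetry.get_tool_rot(),telemetry.get_eef_pos(),telemetry.get_opening())
E
```

```text
pics
side {'intrinsics': array([[543.58193958,   0.        , 283.18951378],
       [  0.        , 543.58193958, 203.60913212],
       [  0.        ,   0.        ,   1.        ]]), 'k1': -0.14742919024557816, 'rvec': array([ 0.88673294, -2.33730863,  1.2382312 ]), 'tvec': array([0.3997855 , 0.389136  , 1.52712194])}
[-0.42031597  1.03698605  1.17955547] 0.9903954081632653
top {'intrinsics': array([[479.22095865,   0.        , 284.04529557],
       [  0.        , 479.22095865, 207.83030227],
       [  0.        ,   0.        ,   1.        ]]), 'k1': 0.049563932114035446, 'rvec': array([ 2.17331458, -2.11414513,  0.1675678 ]), 'tvec': array([-0.02656826,  0.56489657,  1.47257998])}
[ 0.33543239 -0.00850417  1.54133663] 0.9958460884353741
0.1 [-6.74423864e-01 -3.06796172e+00  2.61085898e-03] [0.27234085 0.58963772 0.25547906] 0.08543207227325378
```

View pics/side0.png

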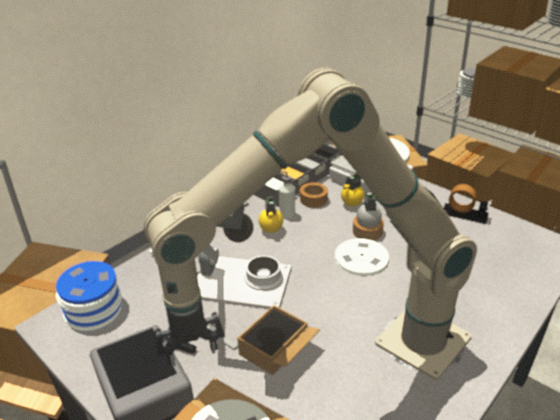

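View pics/top0.png

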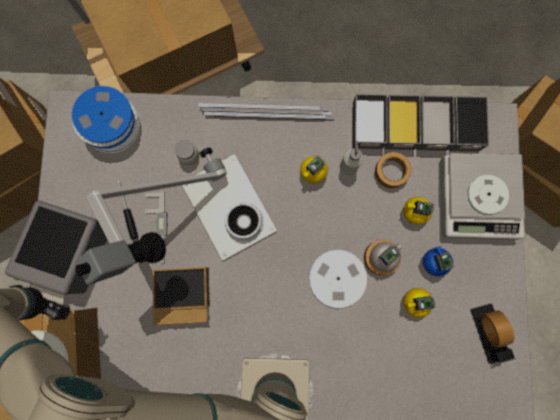

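The top view shows the stand cup near (243,221), the inspection camera at (120,255) with its lens and ring end at (152,247), and the grey vise on a tape roll at (383,258). The blue and yellow ones are look-alikes. In the side view the cup is at (263,270) and the vise at (368,220). Next I'll measure these.

```bash
cat > h.py <<'E'
import numpy as np, cv2
from scipy.spatial.transform import Rotation as Rot
from bench import r, eyes, telemetry
C={n:eyes.get_calibration(n) for n in("side","top")}
def cam(n):
    c=C[n]; R=cv2.Rodrigues(np.array(c["rvec"]))[0]; t=np.array(c["tvec"]).ravel(); return c,R,t
def slopes(n,px):
    c=C[n]; return cv2.undistortPoints(np.array(px,float).reshape(-1,1,2),c["intrinsics"],np.array([c["k1"],0,0,0,0.])).reshape(-1,2)
def plane(n,px,z):
    c,R,t=cam(n); s=slopes(n,px); d=np.c_[s,np.ones(len(s))]@R; o=-R.T@t
    return o+d*((z-o[2])/d[:,2])[:,None]
def cloud(n,d):
    c,R,t=cam(n); v,u=np.mgrid[0:420,0:560]; s=slopes(n,np.c_[u.ravel(),v.ravel()])
    P=np.c_[s,np.ones(len(s))]*d.ravel()[:,None]; return ((P-t)@R).reshape(420,560,3)
def proj(n,P):
    c,R,t=cam(n); return cv2.projectPoints(np.array(P,float).reshape(-1,1,3),np.array(c["rvec"]),t,c["intrinsics"],np.array([c["k1"],0,0,0,0.]))[0].reshape(-1,2)
def snap(tag):
    o={}
    for n in("side","top"):
        p,d=eyes.get_image(n); cv2.imwrite(f"pics/{n}{tag}.png",p[:,:,::-1]); np.save(f"{n}{tag}.npy",d); np.save(f"{n}{tag}p.npy",p); o[n]=(p,d)
    return o
def crop(n,tag,u0,u1,v0,v1,k):
    im=cv2.imread(f"pics/{n}{tag}.png")[v0:v1,u0:u1]; cv2.imwrite(f"pics/{n}{tag}_c{u0}_{v0}.png",cv2.resize(im,None,fx=k,fy=k,interpolation=cv2.INTER_CUBIC))
E
python3 - <<'E'
from h import *
crop("top","0",340,430,215,305,6); crop("top","0",80,280,140,300,4); crop("side","0",330,410,170,250,6); crop("side","0",140,300,200,320,5)
X=cloud("top",np.load("top0.npy")); Z=X[...,2]
for n,u,v in [("cup",243,221),("visetop",385,255),("bench",300,330),("lens",152,247),("cam",115,257),("plate",230,240),("reel",338,280)]:
    print(n,X[v,u].round(3))
Y=cloud("side",np.load("side0.npy"))
for n,u,v in [("bench",330,330),("plate",230,290),("cup",263,270),("cam",208,258)]: print(n,Y[v,u].round(3))
E
```

```text
cup [0.521 0.118 0.03 ]
visetop [ 0.419 -0.305  0.153]
bench [ 0.188 -0.071  0.001]
lens [0.408 0.298 0.406]
cam [0.379 0.351 0.496]
plate [0.461 0.158 0.017]
reel [ 0.345 -0.187  0.015]
bench [0.225 0.144 0.001]
plate [0.561 0.225 0.011]
cup [0.534 0.102 0.029]
cam [0.653 0.225 0.091]
```

View pics/top0_c340_215.png

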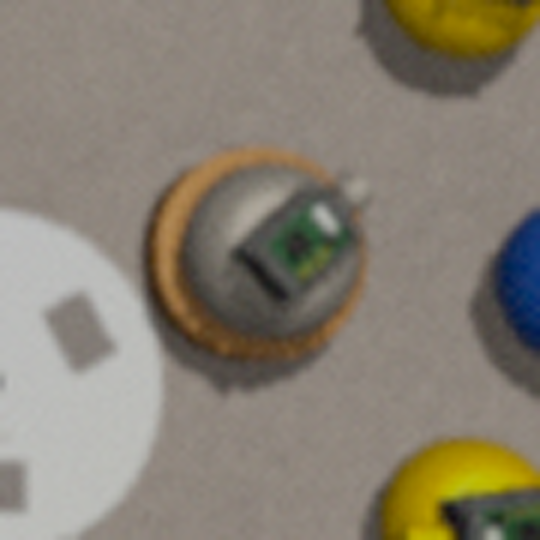

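View pics/top0_c80_140.png

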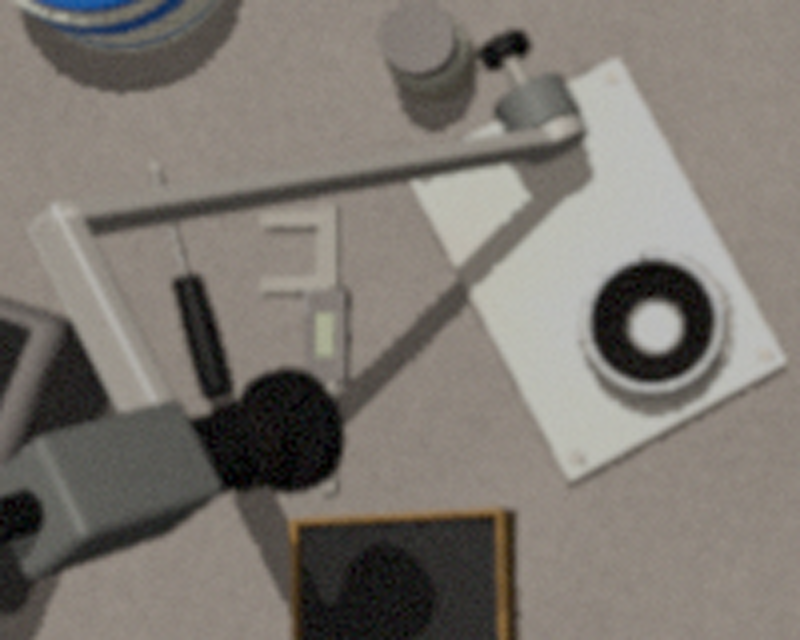

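View pics/side0_c330_170.png

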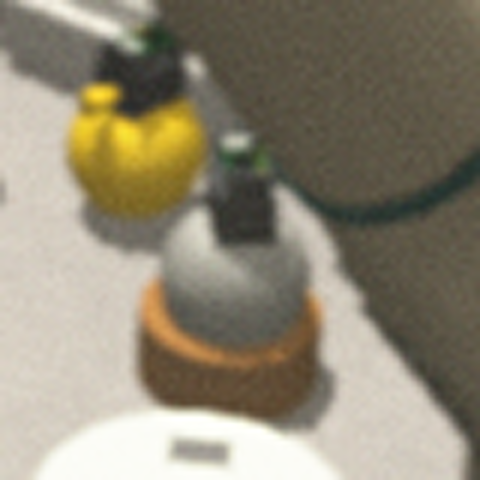

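View pics/side0_c140_200.png

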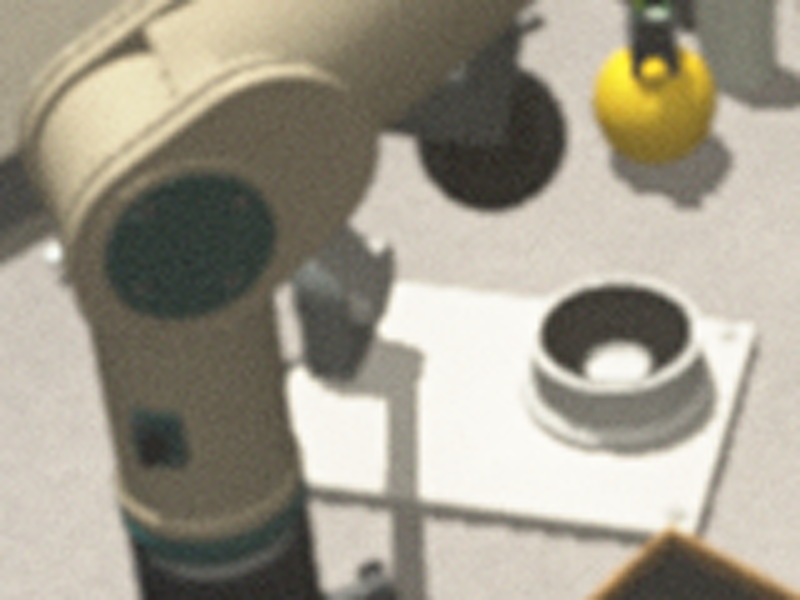

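```bash
cat > m.py <<'E'
from h import *
from scipy.optimize import least_squares
d=np.load("top0.npy"); p=np.load("top0p.npy").astype(int); X=cloud("top",d); 
# cup mouth
g=p.max(2); m=np.zeros((420,560),np.uint8); sub=(g[200:245,222:266]<90).astype(np.uint8); m[200:245,222:266]=sub
cs,_=cv2.findContours(m,cv2.RETR_EXTERNAL,cv2.CHAIN_APPROX_NONE); c=max(cs,key=cv2.contourArea); e=cv2.fitEllipse(c)
cc=plane("top",[e[0]],.064)[0]; print("cup",e,cc, "diam px->m",e[1][0]*(1.541-.064)/479,e[1][1]*(1.541-.064)/479)
# plate corners
co=np.array([(615,58),(785,360),(570,482)])/4+[80,140]
K=plane("top",co-0.4,.016); L=np.diff(K,axis=0); print("plate",K.round(4),np.linalg.norm(L,axis=1))
ax=-L[0][:2]; # -y dir
yax=L[0][:2]/np.linalg.norm(L[0][:2]); xax=np.array([yax[1],-yax[0]]); x2=L[1][:2]/np.linalg.norm(L[1][:2]); print("stand x axis deg", np.degrees([np.arctan2(*xax[::-1]),np.arctan2(*x2[::-1])]))
# expected cup from corners
for i,(a,b) in enumerate([(-.08,-.215),(-.08,.075),(.12,.075)]): print(K[i][:2]-xax*a-yax*b)
# arm
S=np.stack([xax,yax]); 
def stand(P): return np.concatenate([(P[...,:2]-cc[:2])@S.T,P[...,2:]-.08],-1)
Q=stand(X)
mk=(Q[...,2]>.1)&(Q[...,1]>-.185)&(Q[...,1]<-.135)&(Q[...,0]>.05)
A=Q[mk]; print(len(A),A.min(0),A.max(0),np.median(A,0))
f=lambda w:(A[:,0]*np.cos(w[0])-A[:,2]*np.sin(w[0]))-w[1]
s=least_squares(f,[.7,0],loss='soft_l1',f_scale=.004); print("arm slant deg, offset",np.degrees(s.x[0]),s.x[1])
mk=(Q[...,2]>.2)&(abs(Q[...,1])<.05)&(Q[...,0]>.12)&(Q[...,0]<.5)
B=Q[mk]; th=s.x[0]; a=B[:,0]*np.sin(th)+B[:,2]*np.cos(th); b=B[:,0]*np.cos(th)-B[:,2]*np.sin(th)
for lo in np.arange(.34,.6,.02):
    k=(a>lo)&(a<lo+.02)
    if k.sum()>3: print(round(lo,2),k.sum(),"b",np.percentile(b[k],[2,98]).round(3),"y",np.percentile(B[k,1],[2,98]).round(3))
E
python3 m.py
python3 - <<'E'
from h import *
from scipy.optimize import least_squares
for n,u,v in(("top",383,258),("side",368,215)):
    p=np.load(n+"0p.npy").astype(int); X=cloud(n,np.load(n+"0.npy"))
    w=X[v-20:v+21,u-20:u+21].reshape(-1,3); c=p[v-20:v+21,u-20:u+21].reshape(-1,3)
    k=(np.ptp(c,axis=1)<28)&(w[:,2]>.055)&(w[:,2]<.105); w=w[k]; 
    s=least_squares(lambda q:np.linalg.norm(w-[q[0],q[1],.072],axis=1)-.045,[.43,-.3],loss='soft_l1',f_scale=.003); print(n,k.sum(),s.x,np.abs(s.fun).mean())
print("board",plane("top",[[340+300/6-.4,215+243/6-.4]],.154),"knob tip",plane("top",[[340+357/6-.4,215+188/6-.4]],.122))
o=plane("top",[[340+258/6-.4,215+254/6-.4]],.048); print("tape rim centre",o)
E
```

```text
cup ((242.62789916992188, 219.83096313476562), (29.040184020996094, 29.50299072265625), 65.98536682128906) [0.52093519 0.11655937 0.064     ] diam px->m 0.08954561962215288 0.09097268746839933
plate [[0.7427 0.1596 0.016 ]
 [0.4985 0.0133 0.016 ]
 [0.397  0.1802 0.016 ]] [0.28466318 0.19529245]
stand x axis deg [120.92414639 121.29118302]
[0.51710461 0.11769462]
[0.52168279 0.12043723]
[0.52303088 0.11575252]
1037 [ 0.05133633 -0.16876275  0.10033121] [ 0.28603637 -0.13540596  0.38190274] [ 0.19428289 -0.15494039  0.28061148]
arm slant deg, offset 36.89395457653 -0.014700960654072287
0.36 373 b [-0.042  0.017] y [-0.036  0.036]
0.38 136 b [-0.035  0.011] y [-0.024  0.031]
0.4 197 b [-0.031  0.001] y [-0.026  0.026]
0.42 146 b [-0.028 -0.004] y [-0.021  0.022]
0.44 134 b [-0.034  0.004] y [-0.049  0.027]
0.46 326 b [-0.036  0.269] y [-0.048  0.031]
0.48 305 b [-0.036  0.254] y [-0.029  0.03 ]
0.5 305 b [-0.036  0.239] y [-0.029  0.029]
0.52 311 b [-0.036  0.227] y [-0.039  0.029]
0.54 573 b [-0.035  0.215] y [-0.034  0.029]
0.56 145 b [-0.017  0.201] y [-0.039  0.01 ]
0.58 39 b [0.177 0.189] y [-0.041 -0.015]
top 302 [ 0.42064494 -0.32371266] 0.0015850807720725615
side 342 [ 0.42107923 -0.32323296] 0.0028443650212324726
board [[ 0.41921141 -0.31849216  0.154     ]] knob tip [[ 0.44896679 -0.35382292  0.122     ]]
tape rim centre [[ 0.41931249 -0.32051166  0.048     ]]
```

```bash
cat >> h.py <<'E'
th=np.radians(36.7); az=np.radians(121.1)
cup=np.array([.521,.117,.08]); ball0=np.array([.421,-.3233,.072])
def viseR(z,w_x):  # columns x,y,z
    x=w_x-z*(w_x@z); x/=np.linalg.norm(x); return np.c_[x,np.cross(z,x),z]
xs=np.array([np.cos(az),np.sin(az),0]); ys=np.array([-xs[1],xs[0],0])
zf=np.sin(th)*xs+np.array([0,0,np.cos(th)])
def tool(ball,VR,L,s=1,h=.065,flip=1):
    """s: lean to s*x side. returns TCP pos, rot matrix"""
    x,y,z=VR.T; back=np.cos(L)*z+s*np.sin(L)*x; tz=-back
    ty=flip*y; tx=np.cross(ty,tz); return ball+h*z-.006*tz, np.c_[tx,ty,tz]
def rv(R): return Rot.from_matrix(R).as_rotvec()
E
python3 - <<'E'
from h import *
# board yaw: dark/green mask
d=np.load("top0.npy"); X=cloud("top",d); p=np.load("top0p.npy").astype(int)
m=np.zeros((420,560),bool); m[235:275,365:410]=True
k=m&(X[...,2]>.135); print(k.sum(),np.median(X[k],0))
rc=cv2.minAreaRect(np.argwhere(k)[:,::-1].astype(np.float32)); print(rc)
b=plane("top",cv2.boxPoints(rc),.154); print(b.round(4)); e=b[1:]-b[:-1]; print(np.linalg.norm(e,axis=1),np.degrees(np.arctan2(e[:,1],e[:,0])))
q=telemetry.get_q(); print(q)
down=Rot.from_rotvec(telemetry.get_tool_rot()).as_matrix(); print(down.round(2))
for rr in(.45,.55,.65):
  for z in(.5,.6,.7,.8): 
    s=r.solve_ik([rr*np.cos(1.138),rr*np.sin(1.138),z],rv(down)); print(rr,z,None if s is None else np.round(s,2))
s=r.solve_ik([.5,0,.4],rv(down));print(s)
for a in(-45,-48,-51,-54):
  a=np.radians(a); V=viseR(np.array([0,0,1.]),np.array([np.cos(a),np.sin(a),0]))
  for fl in(1,-1):
    for s in(1,-1):
      pk=tool(ball0,V,th,s,flip=fl)
      VF=viseR(zf,-s*xs); pl=tool(cup,VF,th,s,flip=fl)
      pp=[r.solve_ik(t[0],rv(t[1])) for t in(pk,pl)]
      print(np.degrees(a),fl,s,pk[0].round(3),pl[0].round(3),[None if g is None else np.round(g,2) for g in pp])
E
```

```text
230 [ 0.42015154 -0.31989905  0.15298996]
((390.9897155761719, 251.27322387695312), (17.057815551757812, 27.515880584716797), 23.96249008178711)
[[ 0.4031 -0.284   0.154 ]
 [ 0.4765 -0.3166  0.154 ]
 [ 0.4577 -0.3613  0.154 ]
 [ 0.3846 -0.3285  0.154 ]]
[0.08038333 0.04852892 0.08016631] [ -23.92142868 -112.78307534  155.80199588]
[-1.2038341   0.62926906  0.03842442  1.51824167 -0.02701865  0.99630307
 -0.02001714]
[[-0.91  0.42 -0.  ]
 [ 0.42  0.91 -0.  ]
 [ 0.   -0.   -1.  ]]
0.45 0.5 [-1.24  0.13  0.05  1.61 -0.01  1.4  -0.05]
0.45 0.6 [-1.25  0.12  0.05  1.36 -0.01  1.66 -0.05]
0.45 0.7 [-1.25  0.17  0.07  1.04 -0.01  1.94 -0.05]
0.45 0.8 None
0.55 0.5 [-1.23  0.31  0.05  1.38 -0.02  1.46 -0.03]
0.55 0.6 [-1.23  0.31  0.06  1.11 -0.02  1.72 -0.03]
0.55 0.7 None
0.55 0.8 None
0.65 0.5 [-1.21  0.5   0.06  1.08 -0.03  1.57 -0.02]
0.65 0.6 [-1.21  0.53  0.07  0.76 -0.04  1.85 -0.02]
0.65 0.7 None
0.65 0.8 None
[-0.30422709  0.2776199   0.32900252  1.71367541 -0.09476287  1.16682456
  1.18845038]
-45.0 1 1 [ 0.424 -0.326  0.142] [0.501 0.15  0.138] [array([ 0.6 ,  0.94,  0.1 ,  1.4 ,
[... 1583 characters left out ...]

-51.0 -1 -1 [ 0.419 -0.321  0.142] [0.501 0.15  0.138] [None, array([-0.44,  0.63,  0.15,  1.98, -0.17,  0.54,  0.36])]
-54.0 1 1 [ 0.423 -0.326  0.142] [0.501 0.15  0.138] [array([ 0.65,  0.93,  0.09,  1.41, -0.2 ,  1.43,  1.45]), array([-0.44,  0.63,  0.15,  1.98, -0.17,  0.54,  0.36])]
-54.0 1 -1 [ 0.419 -0.32   0.142] [0.501 0.15  0.138] [None, array([ 0.05,  0.69, -0.61,  1.97,  0.62,  0.68,  2.73])]
-54.0 -1 1 [ 0.423 -0.326  0.142] [0.501 0.15  0.138] [array([ 0.21,  1.24,  1.14,  1.43, -0.83,  1.78, -1.05]), array([ 0.05,  0.69, -0.61,  1.97,  0.62,  0.68,  2.73])]
-54.0 -1 -1 [ 0.419 -0.32   0.142] [0.501 0.15  0.138] [None, array([-0.44,  0.63,  0.15,  1.98, -0.17,  0.54,  0.36])]
```

```bash
cat > s1.py <<'E'
from h import *
a=np.radians(-50); L=np.radians(40)
V=viseR(np.array([0,0,1.]),np.array([np.cos(a),np.sin(a),0])); pk,R=tool(ball0,V,L,1)
down=Rot.from_rotvec(telemetry.get_tool_rot()).as_matrix()
p=telemetry.get_eef_pos()
r.line_to([p[0],p[1],.5],rate=.25)
u=np.array([np.cos(1.138),np.sin(1.138)])
r.reach([*(.45*u),.7],rv(down)); q=telemetry.get_q(); print(q.round(2),telemetry.get_clock(),telemetry.get_contact_force().round(1))
q2=q.copy(); q2[0]=.6; q2[6]=1.4; r.move_joints(q2); print(telemetry.get_eef_pos(),telemetry.get_clock())
pre=pk-R[:,2]*.13
print(pk,r.solve_ik(pk,rv(R)),r.solve_ik(pre,rv(R)))
r.reach(pre,rv(R)); print(telemetry.get_q().round(2),telemetry.get_eef_pos(),pre,telemetry.get_clock())
o=snap("1"); crop("top","1",300,470,180,320,4); crop("side","1",280,450,130,270,4)
E
python3 s1.py
```

```text
[-1.24  0.17  0.06  1.04 -0.01  1.94 -0.05] 2.3167 [-0.1  0.2 -0.5]
[ 0.34365454 -0.29183497  0.69827576] 4.8583
[ 0.42347906 -0.32625442  0.14159627] [ 0.65444917  0.97075302  0.04888179  1.35703743 -0.15347138  1.50781477
  1.45974332] [ 0.6794275   0.99961482  0.05016213  0.9728131  -0.14506893  1.861466
  1.42838323]
[ 0.68  1.    0.05  0.97 -0.15  1.86  1.43] [ 0.47782471 -0.39057114  0.24304171] [ 0.47719192 -0.39026693  0.24118204] 6.6167
```

View pics/top1_c300_180.png

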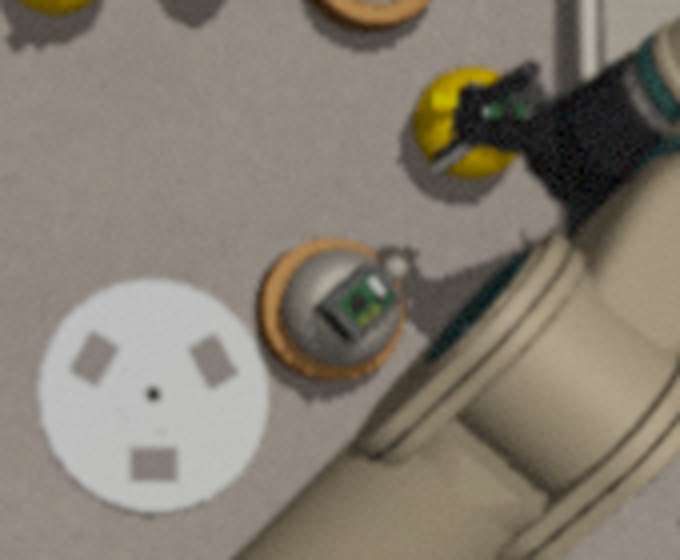

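View pics/side1_c280_130.png

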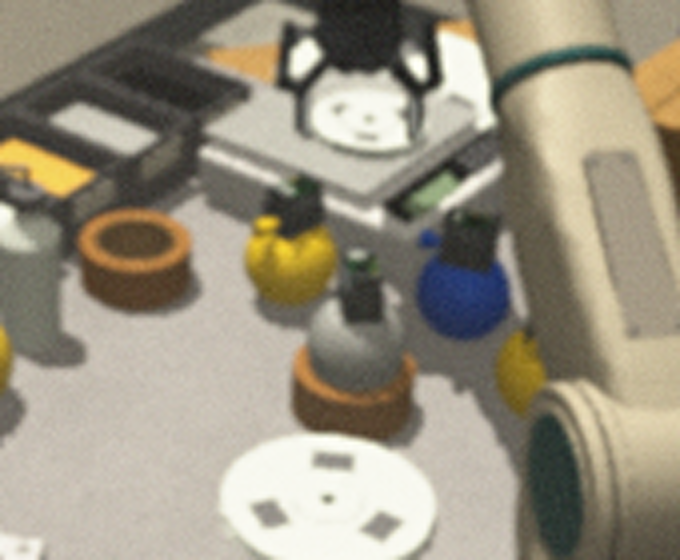

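```bash
python3 - <<'E'
from h import *
crop("side","1",120,320,150,300,4)
E
```

```text
(no output)
```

View pics/side1_c120_150.png

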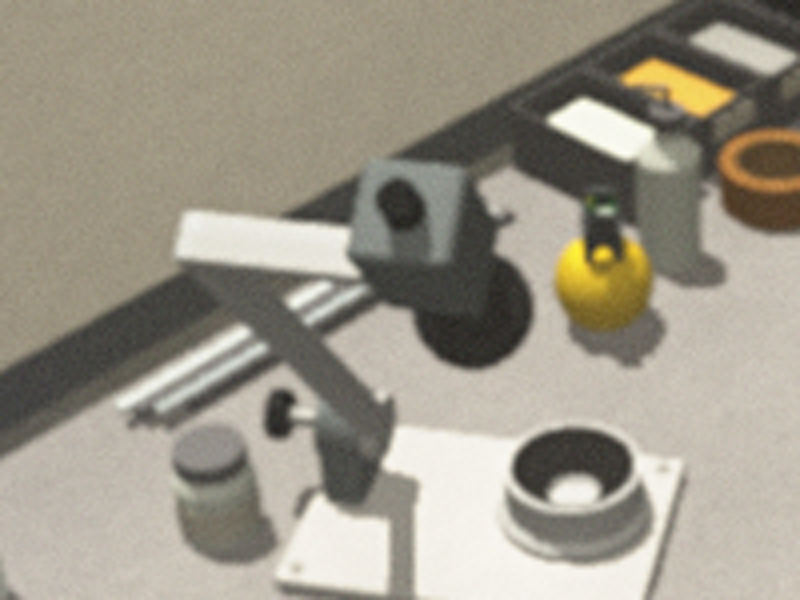

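```bash
python3 - <<'E'
from h import *
P=telemetry.get_eef_pos(); R=Rot.from_rotvec(telemetry.get_tool_rot()).as_matrix()
tips=[P+R[:,2]*.012+s*R[:,1]*.045 for s in(1,-1)]
print("tips top crop",(proj("top",tips)-[300,180])*4,"side",(proj("side",tips)-[280,130])*4)
f=lambda pts:plane("top",np.array(pts)/4+[300,180]-.4,.154)
e=f([(322,308),(375,268)]); print(e, np.degrees(np.arctan2(*(e[1]-e[0])[1::-1])))
e=f([(352,340),(322,308)]); print(np.degrees(np.arctan2(*(e[1]-e[0])[1::-1])),np.linalg.norm(e[0]-e[1]))
print("board centre",f([(362,301)]),"knob",plane("top",np.array([(399,262)])/4+[300,180]-.4,.122))
# side: expected positions of vise pts
a=np.radians(-50); V=viseR(np.array([0,0,1.]),np.array([np.cos(a),np.sin(a),0]))
pts=[ball0+V@np.array(q) for q in [(0,0,.082),(.046,0,.05),(-.024,.018,.07),(-.024,-.018,.07),(0,0,0)]]
print("side",((proj("side",pts)-[280,130])*4).round()); print("top",((proj("top",pts)-[300,180])*4).round())
X=cloud("top",np.load("top1.npy")); b=X[245:265,380:402].reshape(-1,3); b=b[b[:,2]>.145]; print(len(b),np.median(b,0),b[:,2].max())
E
```

```text
tips top crop [[438.07810423 166.8943987 ]
 [525.21335459 270.05175863]] side [[306.46062529 135.2018879 ]
 [408.85034261 136.03296449]]
[[ 0.41410268 -0.29119357  0.154     ]
 [ 0.44399573 -0.32948068  0.154     ]] -52.01870528576555
43.82450895036645 0.030825350602951895
board centre [[ 0.41997149 -0.31993309  0.154     ]] knob [[ 0.45145091 -0.35458567  0.122     ]]
side [[360. 262.]
 [353. 264.]
 [341. 289.]
 [383. 289.]
 [354. 339.]]
top [[365. 298.]
 [403. 262.]
 [320. 300.]
 [352. 339.]
 [341. 304.]]
164 [ 0.42204754 -0.32179015  0.15443116] 1.5413366298994582
```

In these crops the fingertips are where I computed them, at top (438,167). The predicted vise points also land within about 1 px of the image: board at (362,300) and knob at (399,262). I'll go ahead and grasp.

```bash
cat > s2.py <<'E'
from h import *
a=np.radians(-50); L=np.radians(40)
V=viseR(np.array([0,0,1.]),np.array([np.cos(a),np.sin(a),0])); pk,R=tool(ball0,V,L,1)
F=lambda t:print(t,telemetry.get_contact_force().round(2),telemetry.get_torque().round(2),telemetry.get_eef_pos().round(4),round(telemetry.get_opening(),4),telemetry.get_clock())
F("pre")
r.line_to(pk,rv(R),rate=.12); F("at")
print("err",(telemetry.get_eef_pos()-pk).round(4))
r.set_gripper(.02); F("closed")
r.line_to(pk+[0,0,.03],rate=.06); r.wait(.3); F("lift3")
r.line_to(pk+[0,0,.16],rate=.15); r.wait(.4); F("lift")
o=snap("2"); crop("top","2",300,470,180,320,4); crop("side","2",280,450,130,270,4)
E
python3 s2.py
```

```text
pre [-0.32 -0.08 -0.17] [-0.48 -0.45  0.  ] [ 0.4777 -0.3906  0.2431] 0.0858 6.7167
at [-0.19  0.28  0.65] [-0.55 -0.45  0.04] [ 0.424  -0.3268  0.142 ] 0.0852 7.95
err [ 0.0005 -0.0006  0.0004]
closed [-0.44 -0.96  1.  ] [-0.59 -0.16 -0.31] [ 0.4234 -0.3266  0.1419] 0.0352 8.4667
lift3 [ 0.18  0.26 -7.4 ] [-1.16 -0.94 -0.03] [ 0.4234 -0.3262  0.1713] 0.0353 9.4167
lift [-0.26  0.19 -6.09] [-1.16 -0.92  0.04] [ 0.4234 -0.3262  0.3013] 0.0352 10.8333
```

View pics/top2_c300_180.png

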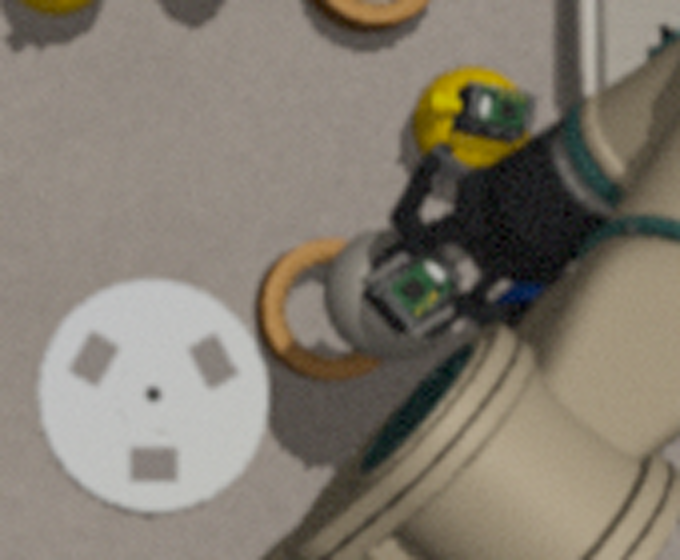

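View pics/side2_c280_130.png

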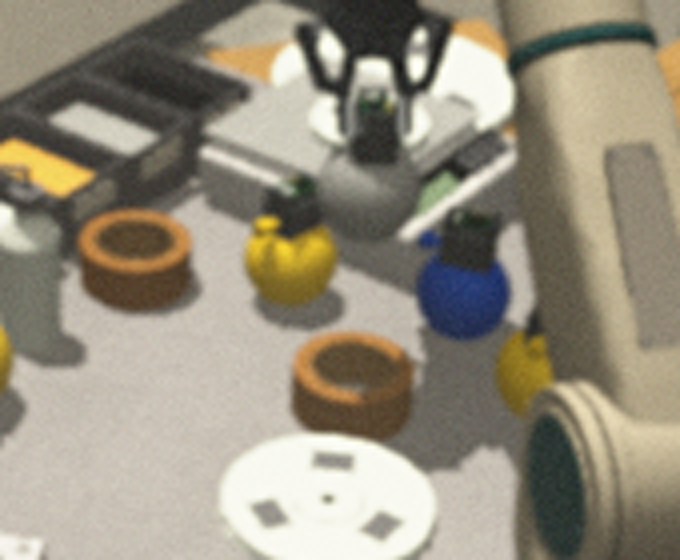

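```bash
cat >> h.py <<'E'
from scipy.optimize import least_squares
def fitball(n,tag,c0,rad=.04):
    """free 3D sphere fit r=45mm from grey depth pixels near expected centre"""
    p=np.load(f"{n}{tag}p.npy").astype(int); X=cloud(n,np.load(f"{n}{tag}.npy"))
    D=np.linalg.norm(X-c0,axis=2); k=(abs(D-.045)<.008)&(np.ptp(p,axis=2)<30)&(p.max(2)>75)
    cR=cam(n); o=-cR[1].T@cR[2]; vd=(o-c0)/np.linalg.norm(o-c0)
    k&=((X-c0)@vd>0.012)
    w=X[k]; s=least_squares(lambda q:np.linalg.norm(w-q,axis=1)-.045,c0,loss='soft_l1',f_scale=.002); return s.x,len(w),np.abs(s.fun).mean()
E
python3 - <<'E'
from h import *
e=ball0+[-.0001,.0005,.1594]
print("expect",e)
for n in("top","side"): print(n,fitball(n,"2",e))
# reference on the same at start
for n in("top","side"): print(n,"ref",fitball(n,"1",ball0))
L=np.radians(40); VF=viseR(zf,-xs); 
for fl in(1,):
  for dz in(.12,.06,0):
    pl,R=tool(cup+[0,0,dz],VF,L,1,flip=fl); q=r.solve_ik(pl,rv(R)); print(fl,dz,pl.round(3),None if q is None else q.round(2))
print(R.round(2),VF.round(2))
E
```

```text
expect [ 0.4209 -0.3228  0.2314]
top (array([ 0.42090936, -0.32259908,  0.23177256]), 289, np.float64(0.0014249098632328375))
side (array([ 0.42119167, -0.32139118,  0.22993002]), 418, np.float64(0.0023486501498490684))
top ref (array([ 0.4207765 , -0.32319439,  0.0717822 ]), 353, np.float64(0.0017012439162005207))
side ref (array([ 0.42064637, -0.32229502,  0.07005329]), 368, np.float64(0.002745359659639764))
1 0.12 [0.501 0.15  0.258] [-0.32  0.45  0.02  1.86 -0.09  0.85  0.29]
1 0.06 [0.501 0.15  0.198] [-0.36  0.54  0.08  1.92 -0.15  0.71  0.36]
1 0 [0.501 0.15  0.138] [-0.4   0.63  0.13  1.97 -0.25  0.57  0.46]
[[-0.52  0.86 -0.03]
 [ 0.85  0.52  0.05]
 [ 0.06  0.   -1.  ]] [[ 0.41  0.86 -0.31]
 [-0.69  0.52  0.51]
 [ 0.6   0.    0.8 ]]
```

```bash
cat > s3.py <<'E'
from h import *
L=np.radians(40); VF=viseR(zf,-xs)
pl,R=tool(cup+[0,0,.12],VF,L,1); r.reach(pl,rv(R)); r.wait(.4)
print(telemetry.get_q().round(2),(telemetry.get_eef_pos()-pl).round(4),telemetry.get_contact_force().round(2),telemetry.get_torque().round(2),telemetry.get_clock())
o=snap("3"); crop("top","3",120,320,150,300,4); crop("side","3",160,330,170,310,4)
e=cup+[0,0,.12]; print(e)
for n in("top","side"):
    try: print(n,fitball(n,"3",e))
    except Exception as x: print(n,x)
E
python3 s3.py
```

```text
[-0.32  0.45  0.02  1.86 -0.09  0.85  0.29] [ 0.0001 -0.0003 -0.0001] [-0.22 -0.82 -6.18] [ 0.12  0.1  -0.01] 13.0917
[0.521 0.117 0.2  ]
top (array([0.52112675, 0.11785586, 0.19941301]), 307, np.float64(0.0015944467758665511))
side (array([0.5193557 , 0.11696132, 0.19817513]), 320, np.float64(0.0019666681971205312))
```

View pics/top3_c120_150.png

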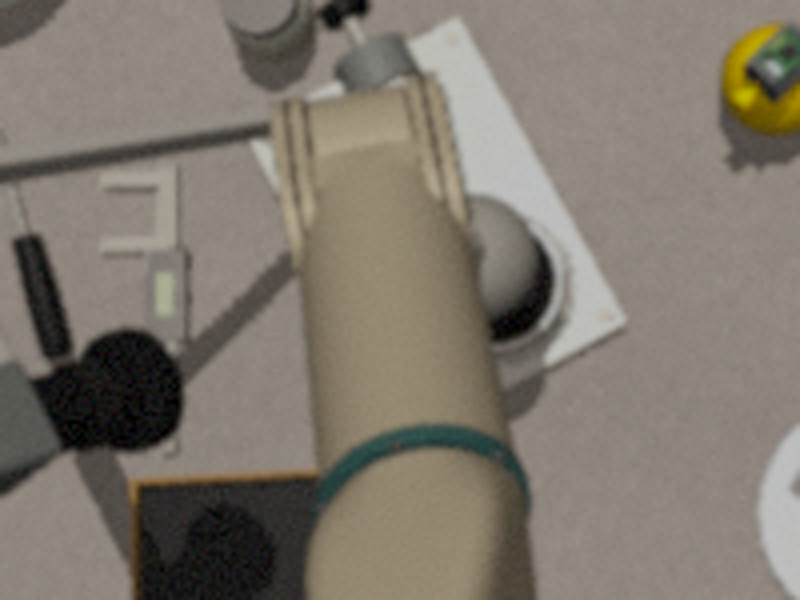

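View pics/side3_c160_170.png

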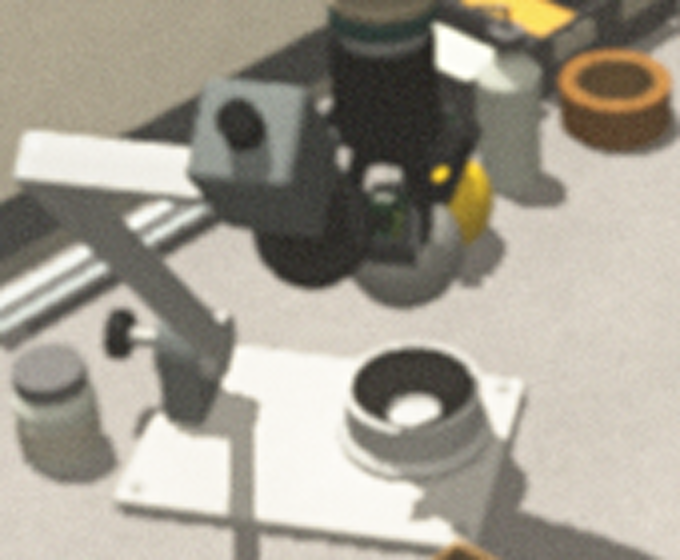

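```bash
python3 - <<'E'
from h import *
S=np.stack([xs,ys,[0,0,1]])
X=cloud("top",np.load("top3.npy")); Q=(X-cup)@S.T
u,v=np.meshgrid(np.arange(560),np.arange(420))
k=(u>188)&(u<238)&(v>165)&(v<250)&(Q[...,2]>.2)
P=Q[k]; print(k.sum(),P.min(0).round(3),P.max(0).round(3))
for lo in np.arange(-.2,.05,.03):
    w=P[(P[:,1]>lo)&(P[:,1]<lo+.03)]
    if len(w): print(round(lo,2),"x",w[:,0].min().round(3),w[:,0].max().round(3),"z",w[:,2].min().round(3),w[:,2].max().round(3))
Y=(cloud("side",np.load("side3.npy"))-cup)@S.T
k=(u>235)&(u<275)&(v>150)&(v<215)&(Y[...,2]>.15)&(Y[...,2]<.6)&(abs(Y[...,0])<.2)&(abs(Y[...,1])<.25); P=Y[k]
for lo in np.arange(.12,.5,.04):
    w=P[(P[:,2]>lo)&(P[:,2]<lo+.04)]
    if len(w): print("z",round(lo,2),w.min(0).round(3),w.max(0).round(3))
E
```

```text
3457 [-0.03  -0.051  0.494] [0.088 0.224 1.461]
-0.08 x 0.039 0.039 z 0.515 0.515
-0.05 x -0.029 0.054 z 0.494 0.553
-0.02 x -0.03 0.064 z 0.501 0.574
0.01 x -0.024 0.073 z 0.515 0.598
0.04 x -0.014 0.08 z 0.509 0.626
z 0.16 [-0.    -0.007  0.184] [0.006 0.002 0.191]
z 0.2 [ 0.022 -0.039  0.203] [0.061 0.055 0.24 ]
z 0.24 [ 0.023 -0.044  0.24 ] [0.059 0.055 0.28 ]
z 0.28 [ 0.025 -0.031  0.28 ] [0.075 0.04  0.32 ]
z 0.32 [ 0.015 -0.035  0.32 ] [0.2  0.04 0.36]
z 0.36 [ 0.019 -0.036  0.36 ] [0.073 0.039 0.4  ]
z 0.4 [ 0.016 -0.04   0.4  ] [0.067 0.038 0.427]
```

```bash
cat > s4.py <<'E'
from h import *
L=np.radians(40); VF=viseR(zf,-xs)
pl,R=tool(cup,VF,L,1)
r.line_to(pl+[0,0,.012],rate=.08); r.wait(.4)
f=lambda:np.mean([telemetry.get_contact_force() for _ in range(3)],0)
f0=f(); print("f0",f0.round(2),telemetry.get_clock(),(telemetry.get_eef_pos()-pl).round(4))
t=pl+[0,0,.012]
for i in range(40):
    df=f()-f0; near=np.linalg.norm(df)>1.5
    if telemetry.get_clock()>28 or df[2]>8 or np.linalg.norm(df[:2])>12: break
    t=t.copy(); t[2]-= .0004 if near else .001
    if near: t[:2]+=np.clip(df[:2]*.0001,-.0004,.0004)
    r.line_to(t,rate=.02); r.wait(.08)
    df=f()-f0; print(i,(t-pl).round(4)*1e3,(telemetry.get_eef_pos()-pl).round(4)*1e3,df.round(2))
    if df[2]>8: break
print(telemetry.get_clock())
np.save("t.npy",t); np.save("f0.npy",f0)
E
python3 s4.py
```

```text
f0 [-0.73  0.21 -6.79] 15.0917 [0.     0.     0.0121]
0 [ 0.  0. 11.] [-0.  -0.  10.9] [1.03 0.01 1.39]
1 [ 0.1  0.  10.6] [ 0.1  0.  10.6] [-0.05 -1.13  0.77]
2 [0.1 0.  9.6] [ 0.1 -0.   9.6] [ 1.26 -0.05  0.99]
3 [ 0.2 -0.   9.2] [ 0.2 -0.   9.2] [ 0.05 -0.45  0.74]
4 [ 0.2 -0.   8.2] [ 0.2 -0.   8.2] [1.3  0.35 0.16]
5 [ 0.2 -0.   7.2] [ 0.2 -0.   7.2] [ 0.31 -0.51 -0.27]
6 [ 0.2 -0.   6.2] [0.2 0.  6.2] [ 1.52 -0.13  1.6 ]
7 [ 0.4 -0.   5.8] [ 0.4 -0.   5.8] [ 1.04 -1.25  0.85]
8 [ 0.5 -0.1  5.4] [ 0.5 -0.1  5.4] [0.95 0.1  1.15]
9 [ 0.5 -0.1  4.4] [ 0.4 -0.1  4.4] [ 0.4  -0.72  0.7 ]
10 [ 0.5 -0.1  3.4] [ 0.5 -0.2  3.4] [ 0.85 -0.09  1.32]
11 [ 0.6 -0.2  3. ] [ 0.6 -0.2  3.1] [ 0.31 -1.08  1.15]
12 [ 0.6 -0.3  2.6] [ 0.7 -0.3  2.7] [ 0.51 -0.49  2.14]
13 [ 0.7 -0.3  2.2] [ 0.7 -0.4  2.4] [-0.85 -1.93  5.94]
14 [ 0.6 -0.5  1.8] [ 0.7 -0.5  2. ] [-1.59 -1.44  9.9 ]
20.0917
```

```bash
cat > s5.py <<'E'
from h import *
L=np.radians(40); VF=viseR(zf,-xs)
pl,R=tool(cup,VF,L,1); t=np.load("t.npy"); f0=np.load("f0.npy")
f=lambda:np.mean([telemetry.get_contact_force() for _ in range(4)],0)
print(telemetry.get_clock(), (f()-f0).round(2), telemetry.get_torque().round(2))
def go(d):
    global t
    t=t+np.array(d); r.line_to(t,rate=.02); r.wait(.06); df=f()-f0
    print((t-pl).round(4)*1e3,(telemetry.get_eef_pos()-pl).round(4)*1e3,df.round(2),telemetry.get_torque().round(2)); return df
for d in [(-.0005,0,0),(-.0005,0,0),(0,-.0005,0),(0,-.0005,0)]:
    df=go(d)
    if np.linalg.norm(df)>16: break
np.save("t.npy",t); print(telemetry.get_clock())
E
python3 s5.py
```

```text
20.0917 [-1.59 -1.44  9.9 ] [-0.22  0.32 -0.04]
[ 0.1 -0.5  1.8] [ 0.6 -0.4  2. ] [ 0.54 -1.59 10.14] [-0.26  0.   -0.04]
[-0.4 -0.5  1.8] [ 0.3 -0.5  1.9] [ 2.7  -2.27  7.14] [-0.3  -0.58 -0.03]
[-0.4 -1.   1.8] [-0.1 -1.   1.6] [ 3.66 -1.4   4.26] [-0.22 -0.81 -0.05]
[-0.4 -1.5  1.8] [-0.4 -1.4  1.6] [ 3.78 -1.3   1.57] [-0.07 -0.9  -0.04]
21.325
```

```bash
sed '/^for d in/,$d' s5.py > s6.py; cat >> s6.py <<'E'
df=f()-f0
for i in range(12):
    if df[2]>9 or telemetry.get_clock()>29: break
    xy=np.clip(df[:2]*.00012,-.0005,.0005); df=go([xy[0],xy[1],-.0004])
np.save("t.npy",t); print(telemetry.get_clock())
o=snap("6"); crop("top","6",120,320,150,300,4); crop("side","6",190,310,200,300,6)
for n in("top","side"):
    print(n,fitball(n,"6",cup+[0,0,.001]))
E
python3 s6.py
```

```text
21.325 [ 3.78 -1.3   1.57] [-0.07 -0.9  -0.04]
[ 0.  -1.7  1.4] [-0.2 -1.5  1.5] [ 3.   -0.83  6.38] [-0.05 -0.52 -0.03]
[ 0.4 -1.8  1. ] [ 0.1 -1.8  1.1] [ 1.86 -1.16  9.34] [-0.11 -0.09 -0.04]
21.9417
top (array([0.52127661, 0.11537444, 0.08063978]), 254, np.float64(0.0017558011074734795))
side (array([0.51877384, 0.11626823, 0.0794662 ]), 318, np.float64(0.0023255829558432727))
```

View pics/side6_c190_200.png

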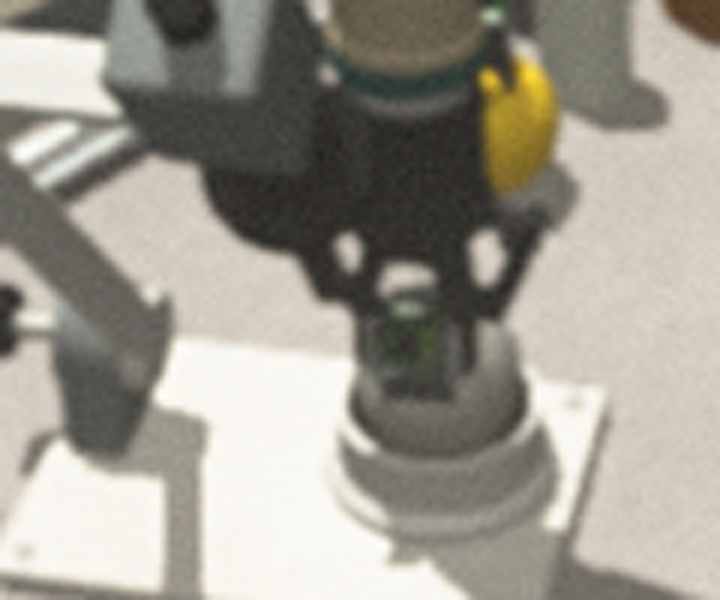

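```bash
sed '/^for d in/,$d' s5.py > s7.py; cat >> s7.py <<'E'
df=go([0,0,.0004])
for k in range(3):
    df=go([0,-.0005,0])
    if df[2]>8 or df[1]>2.5: break
for i in range(8):
    if df[2]>9 or telemetry.get_clock()>29: break
    xy=np.clip(df[:2]*.0001,-.0005,.0005); df=go([xy[0],xy[1],-.0004])
np.save("t.npy",t); print(telemetry.get_clock())
E
python3 s7.py
```

```text
22.0417 [ 1.98 -1.04  8.82] [-0.09 -0.08 -0.01]
[ 0.4 -1.8  1.4] [ 0.1 -1.9  1.1] [ 2.07 -1.31  3.5 ] [-0.09 -0.29 -0.04]
[ 0.4 -2.3  1.4] [ 0.2 -2.1  1.2] [ 2.38 -1.09  1.84] [ 0.08 -0.37  0.01]
[ 0.4 -2.8  1.4] [ 0.2 -2.6  1.3] [2.57 0.59 1.11] [ 0.31 -0.32  0.07]
[ 0.4 -3.3  1.4] [ 0.3 -2.9  1.4] [1.17 1.34 1.67] [ 0.62 -0.13 -0.04]
[ 0.5 -3.1  1. ] [ 0.3 -2.7  1.2] [0.71 1.72 5.64] [ 0.76  0.16 -0.04]
[ 0.6 -2.9  0.6] [ 0.4 -2.5  0.9] [-0.92  3.42  8.68] [ 0.9   0.43 -0.12]
[ 0.5 -2.6  0.2] [ 0.5 -2.2  0.6] [-2.03  3.7  11.03] [ 0.89  0.68 -0.04]
24.2
```

```bash
sed '/^for d in/,$d' s5.py > s8.py; cat >> s8.py <<'E'
df=go([-.0001,.0003,.0003])
df=go([-.0001,.0003,0])
for i in range(10):
    if df[2]>13.5 or telemetry.get_clock()>29: break
    xy=np.clip(df[:2]*.00008,-.0003,.0003); df=go([xy[0],xy[1],-.0003])
np.save("t.npy",t); print(telemetry.get_clock())
o=snap("8")
for n in("top","side"): print(n,fitball(n,"8",cup+[0,0,.001]))
E
python3 s8.py
```

```text
24.2 [-2.03  3.7  11.03] [ 0.89  0.68 -0.04]
[ 0.4 -2.3  0.5] [ 0.4 -2.2  0.6] [-0.6   2.76 10.55] [ 0.77  0.52 -0.08]
[ 0.3 -2.   0.5] [ 0.4 -2.1  0.6] [-0.81  2.31 12.03] [ 0.57  0.46 -0.09]
[ 0.2 -1.8  0.2] [ 0.4 -2.1  0.5] [-0.92  2.17 14.73] [ 0.5   0.56 -0.01]
25.125
top (array([0.52166609, 0.1154157 , 0.08082312]), 252, np.float64(0.0018050175595423815))
side (array([0.51941162, 0.11555424, 0.07921854]), 309, np.float64(0.0022472022567869843))
```

```bash
sed '/^for d in/,$d' s5.py > s9.py; cat >> s9.py <<'E'
go([0,0,.0003])
for d in [(.0006,0,0),(-.0012,0,0),(.0006,.0006,0),(0,-.0012,0),(0,.0004,0)]: df=go(d)
for i in range(8):
    if df[2]>14 or telemetry.get_clock()>31: break
    xy=np.clip(df[:2]*.00008,-.0003,.0003); df=go([xy[0],xy[1],-.0003])
np.save("t.npy",t); print(telemetry.get_clock())
E
python3 s9.py
```

```text
25.225 [-1.78  1.76 14.46] [ 0.51  0.53 -0.03]
[ 0.2 -1.8  0.5] [ 0.4 -2.1  0.6] [-0.57  2.06 11.25] [ 0.41  0.35 -0.06]
[ 0.8 -1.8  0.5] [ 0.5 -2.1  0.6] [-1.45  1.51 13.55] [ 0.46  0.54 -0.04]
[-0.4 -1.8  0.5] [ 0.3 -2.1  0.6] [ 3.08  1.31 10.5 ] [ 0.31 -0.15 -0.  ]
[ 0.2 -1.2  0.5] [ 0.3 -1.9  0.5] [ 1.18 -1.84 10.77] [-0.21 -0.07  0.04]
[ 0.2 -2.4  0.5] [ 0.3 -2.1  0.5] [ 2.19  0.96 11.42] [ 0.32 -0.14 -0.08]
[ 0.2 -2.   0.5] [ 0.3 -2.   0.5] [ 1.52  1.86 10.44] [ 0.18 -0.22 -0.04]
[ 0.3 -1.9  0.2] [ 0.4 -1.9  0.5] [ 2.11  0.3  12.96] [ 0.14  0.   -0.07]
[ 0.5 -1.9 -0.1] [ 0.3 -1.9  0.4] [ 0.88  0.48 16.38] [ 0.07  0.15 -0.03]
27.6917
```

```bash
sed '/^for d in/,$d' s5.py > s10.py; cat >> s10.py <<'E'
r.wait(.3); go([0,0,0]); go([0,0,.0005])
r.set_gripper(.05); F=telemetry.get_contact_force(); print("open5",F.round(2),telemetry.get_opening())
r.set_gripper(.085); print("open",telemetry.get_contact_force().round(2),telemetry.get_clock())
tz=R[:,2]; p=telemetry.get_eef_pos(); r.line_to(p-tz*.12,rate=.12); print(telemetry.get_contact_force().round(2),telemetry.get_clock())
p=telemetry.get_eef_pos(); r.reach([.42,-.02,.42],telemetry.get_tool_rot()); print(telemetry.get_clock())
o=snap("10"); crop("top","10",180,300,150,270,6); crop("side","10",190,310,200,300,6)
for n in("top","side"): print(n,fitball(n,"10",cup))
E
python3 s10.py
```

```text
27.6917 [ 0.88  0.48 16.38] [ 0.07  0.15 -0.03]
[ 0.5 -1.9 -0.1] [ 0.4 -1.9  0.4] [-0.14  0.63 14.87] [0.05 0.22 0.03]
[ 0.5 -1.9  0.4] [ 0.4 -1.9  0.5] [ 0.82  0.52 11.84] [ 0.17 -0.02 -0.01]
open5 [-0.41  0.21  0.25] 0.04997596171170364
open [-0.06 -0.37  0.5 ] 29.3417
[ 0.49 -0.18 -0.19] 30.4917
31.4583
top (array([0.5218088 , 0.11521029, 0.08058154]), 391, np.float64(0.0017006325432864526))
side (array([0.51954237, 0.1153892 , 0.07852901]), 391, np.float64(0.0023558397880592084))
```

View pics/side10_c190_200.png

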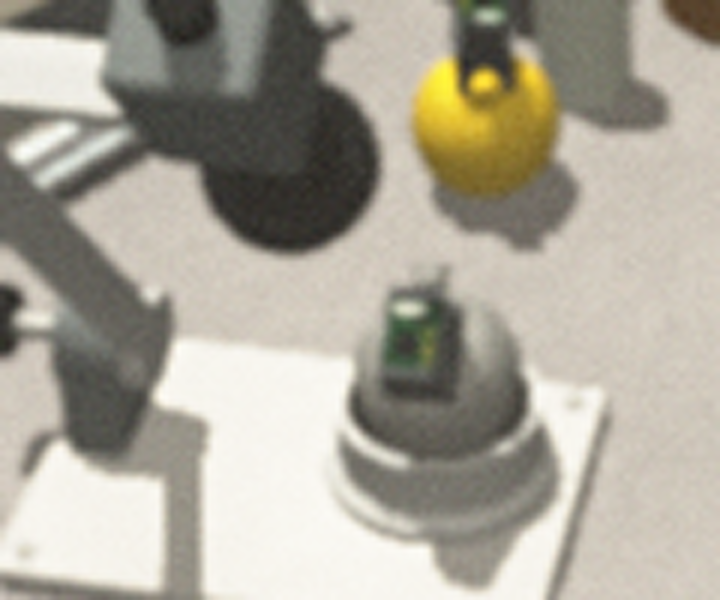

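View pics/top10_c180_150.png

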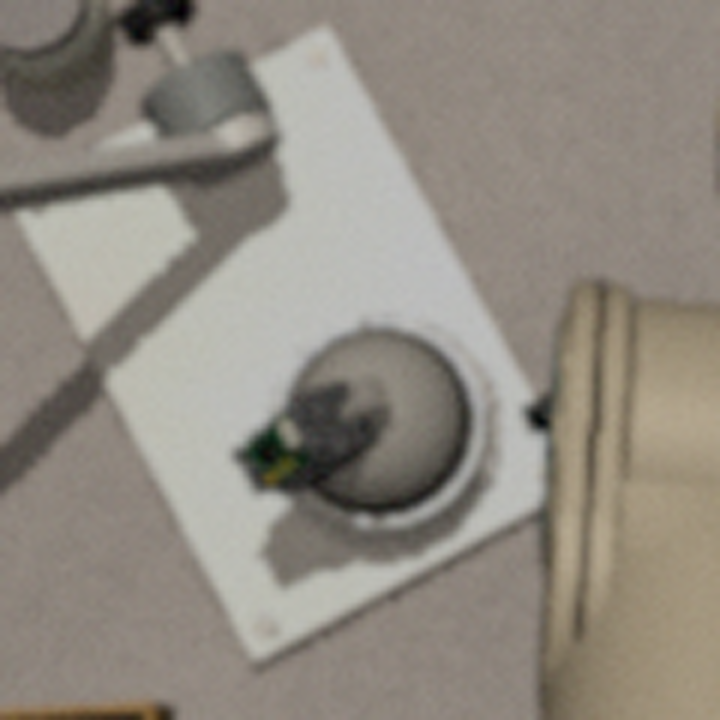

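```bash
python3 - <<'E'
from h import *
cu=np.array([.5213,.1158,.0805])
S=np.stack([xs,ys,[0,0,1]])
# board colour mask centre in both views
res={}
for n,(u0,u1,v0,v1) in(("top",(215,240,218,238)),("side",(250,268,244,268))):
    p=np.load(n+"10p.npy").astype(int)[v0:v1,u0:u1]; m=((p[...,1]-p[...,0]>8)|((p[...,1]-p[...,2]>25)))
    q=np.argwhere(m)[:,::-1]+[u0,v0]; rc=cv2.minAreaRect(q.astype(np.float32)); print(n,m.sum(),q.mean(0),rc); res[n]=rc[0]
A=[];b=[]
for n in res:
    c,R,t=cam(n); s=slopes(n,[res[n]])[0]
    for i in(0,1): A.append(R[i]-s[i]*R[2]); b.append(s[i]*t[2]-t[i])
P=np.linalg.lstsq(np.array(A),np.array(b),rcond=None)[0]; v=S@(P-cu); print("board",P,v,np.linalg.norm(v),"slant",np.degrees(np.arctan2(v[0],v[2])),"side",np.degrees(np.arcsin(v[1]/np.linalg.norm(v))))
for n in("top","side"): print("expected px",n,proj(n,[cu+.082*zf]), res[n])
# single-view with range .082: top depth patch normal
X=cloud("top",np.load("top10.npy"))
# camera slant again, unoccluded
for tag in("1","10"):
  for n in("top","side"):
    Q=(cloud(n,np.load(n+tag+".npy"))-cu)@S.T
    k=(abs(Q[...,1])<.022)&(Q[...,2]>.25)&(Q[...,2]<.5)&(Q[...,0]>.2)&(Q[...,0]<.42)
    B=Q[k]; a=B@[np.sin(th),0,np.cos(th)]; bb=B@[np.cos(th),0,-np.sin(th)]
    k2=(a>.46)&(a<.55)&(bb<-.022); 
    if k2.sum()>20:
        l=np.polyfit(a[k2],bb[k2],1); print(tag,n,k2.sum(),"b median",np.median(bb[k2]),"mean a",a[k2].mean(),"slant from offset",36.7+np.degrees((np.median(bb[k2])+.031)/a[k2].mean()),"from slope",36.7+np.degrees(l[0]))
    k3=(Q[...,1]>-.164)&(Q[...,1]<-.154)&(Q[...,2]>.1)&(Q[...,0]>.06)&(Q[...,0]<.26); B=Q[k3]; a=B@[np.sin(th),0,np.cos(th)]; bb=B@[np.cos(th),0,-np.sin(th)]
    k4=abs(bb+.016)<.012
    if k4.sum()>20: l=np.polyfit(a[k4],bb[k4],1); print(tag,n,"arm",k4.sum(),np.median(bb[k4]),"slope slant",36.7+np.degrees(l[0]))
E
```

```text
top 46 [225.17391304 225.63043478] ((225.5441131591797, 225.07351684570312), (7.888935089111328, 7.71743631362915), 59.03623962402344)
side 66 [258.21212121 256.12121212] ((258.5, 256.0), (9.0, 10.0), 0.0)
board [0.49328088 0.15850382 0.14434211] [0.05103868 0.0019339  0.06384211] 0.08175880650084068 slant 38.640646849091304 side 1.3553846128653182
expected px top [[225.950614   224.33696107]] (225.5441131591797, 225.07351684570312)
expected px side [[257.69854046 254.9656837 ]] (258.5, 256.0)
1 top 764 b median -0.030607589444890268 mean a 0.5091761405613856 slant from offset 36.74415656361939 from slope 38.34307191216822
1 top arm 457 -0.016353162380260303 slope slant 36.59751936334669
1 side 52 b median -0.02513514905497325 mean a 0.5463502670236926 slant from offset 37.31504720854978 from slope 59.061483796430664
1 side arm 24 -0.009413646956311377 slope slant 36.03837749691652
10 top 751 b median -0.03060594562367649 mean a 0.5087783866476839 slant from offset 36.74437620239877 from slope 38.22051350767237
10 top arm 463 -0.016535446721109653 slope slant 36.58729620697057
10 side 51 b median -0.025619201143848094 mean a 0.5465948255796028 slant from offset 37.26403216868987 from slope 54.75647555987385
```

```bash
python3 - <<'E'
from h import *
a=np.load("top1.npy"); b=np.load("top10.npy"); m=(abs(a-b)>.008).astype(np.uint8); m=cv2.morphologyEx(m,cv2.MORPH_OPEN,np.ones((3,3)))
n,l,s,c=cv2.connectedComponentsWithStats(m)
print([(x[:5].tolist()) for x in s[1:] if x[4]>25])
print(telemetry.get_clock(),telemetry.get_contact_force().round(2)); r.sign_off()
E
```

```text
[[242, 137, 317, 283, 31272], [219, 205, 39, 29, 803], [371, 242, 31, 30, 742]]
31.5583 [-0.09 -0.36 -0.41]
the job is handed in; nothing more can be done
```

View pics/top10.png

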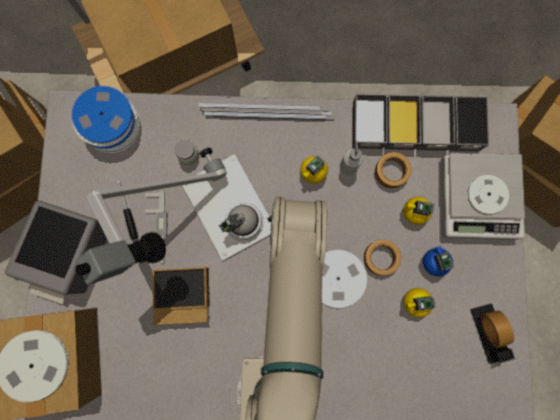

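The vise is in the stand's cup, tipped toward the camera, and I handed the job in at 31.6 s with the gripper clear of everything. The last top picture shows it in the cup at (240,220). The empty tape roll at (383,258), the camera arm and the other things stand where they were.

- **Grip:** I held the vise across its block with the tool leaning 40°.
- **Bedding:** My measured cup position was about 2 mm off, so the ball first touched one side of the cone. I worked it home by following the side forces, and it then resisted evenly to both sides. The final push was about 9.6 N beyond the vise's weight, and I eased it off before opening. Contact forces stayed below about 17 N throughout.
- **Last checks:**
  - **Ball position:** the two views put the ball centre at 80.6 and 78.5 mm high, against 80 mm. They differ sideways by about 2 mm, which is the calibration accuracy.
  - **Tilt:** the camera slant measured about 36.7°, which is what I set. A two-view fix of the board gave 38.6° with 1.4° sideways error. The disagreement is about one pixel, so I trust the tilt only to about 2°.
  - **Surroundings:** comparing depth pictures from before the grasp and after the release, only the vise's old and new places and the robot itself had changed.

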